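Refit the grinder's retaining clip

TASK

The coffee grinder has been cleaned and its burr needs locking again: pick up the open spring clip from the counter, lay it flat on the grinder's top plate with its prongs towards the drive shaft and let go of it, then push it sideways along the plate until it snaps fully home in the shaft's groove. After that swing the clear cover shut over it, and only then flip the toggle switch over to its other side to switch the grinder on. Leave everything else on the counter where it is.

Things in the scene. Friction and masses are not known exactly. Their poses are not given: they have to be found in the camera images.
- grinder: Fixed coffee grinder, brushed aluminium, with a level, smooth top plate 155 mm up. Origin on the counter under it; x from its front (switch, robot's side) to its back, y to its left, z up. In mm: plate x -90 to 85, y -65 to 65; drive shaft axis at x 27, y 12; cover's hinge line along x at y 64, z 157 (left edge); toggle pivot at x -64, y 0, z 159. Right of the shaft the plate is bare.
- shaft_groove (a point): Point on the axis of the grinder's upright steel drive shaft, 2.5 mm above the top plate; axes as the grinder's. The groove is the shaft's neck right on the plate, 14 mm across and 8 mm high; above it is a head 22 mm across, up to 20 mm above the plate. The burr disc round the shaft is flush with the plate.
- clip_seat (a point): Seat centre (where the shaft's axis is when home) of the loose open spring clip, dark steel, 38 mm long, 25 mm wide, 5 mm thick, lying flat; 2.5 mm above its underside. x points out of the mouth, z up. Prong tips reach 18 mm ahead (+x), flared 20 mm apart; behind them the mouth, 8 mm, springs open for the neck. A push of about 6 to 12 N snaps it on; home, it stops hard on the shaft.
- clip_tab (a point): Grip of the same clip: its solid back, 24 mm wide along y, with an upright thumb tab on its rear edge, 3 mm thick, 24 mm wide, 21 mm high. The point is 10.5 mm above the underside, 14.9 mm behind (-x) the seat centre and 5 mm ahead of the tab's back face. Axes as the seat. Pinch it across y from above; push on the tab's back face towards +x.
- lid (a joint): Hinge of the clear cover on the grinder's top plate, rad: 0 shut (over the shaft), 1.75 fully open, standing up at the left edge. Below about 1.1 it falls shut softly by itself; above that it falls back open. Push it over from its outer side (the left) towards the right.
- lid_edge (a point): Point on the outer face (the top when shut) of the clear cover, 12 mm from its free edge, mid-width. The cover is a box 110 mm along the hinge, 124 mm from hinge to free edge, 40 mm deep, 130 g. x along the hinge (as the grinder's), -y from hinge to free edge, z out of the outer face. From the hinge line the point is 112 mm along -y and 40 mm along z. Shut, its top is 42 mm above the plate.
- toggle (a joint): Toggle switch on the front part of the plate, rad: 0 off, the lever leaning to the grinder's right (-y); 0.84 on, leaning to its left (+y). It stays where it is left and needs about 1 to 2 N at the tip.
- toggle_tip (a point): Point near the tip of the upright steel toggle lever, 29 mm from its pivot; the tip is 10 mm thick and ends 4 mm further out. z runs out along the lever; it leans 0.42 rad from upright either way.
- spacer: Bystander, not the clip: closed flat steel ring, 36 mm across, hole 20 mm, 5 mm thick, on the counter. Origin under its centre.
- cup: Bystander: white espresso cup, 62 mm across, 55 mm high. Origin under its centre.
- jug: Bystander: glass milk jug, 92 mm across, 150 mm high, with a handle. Origin under its centre.
- bowl_outer: Bystander: white melamine bowl, 156 mm across, 60 mm high. Origin under its centre.
- bowl_inner: Bystander: smaller bowl nested in it, 124 mm across. Origin under its centre.
- reamer: Bystander: wooden citrus reamer lying down, 151 mm long, 41 mm thick. Origin at its middle.
- lunchbox: Bystander: orange plastic lunchbox with clip-on lid, 121 by 171 mm, 65 mm high. Origin under its centre.
- brush: Bystander: small cleaning brush lying down, 170 mm long. Origin under its middle.

How it is judged:
On the way, in this order (a step that is already met when the one before it is completed fails the run):
1. the clip lies flat on the top plate beside the shaft, let go (horizontal distance between clip_seat and shaft_groove between 0.012 and 0.08 m and z of clip_seat in the frame of shaft_groove between -0.003 and 0.003 m and angle between clip_seat's own z axis and vertical below 0.12 rad and contact force between the fingers and clip below 0.1 N), for 0.15 s.
2. the clip has snapped home in the groove (horizontal distance between clip_seat and shaft_groove below 0.003 m and z of clip_seat in the frame of shaft_groove between -0.003 and 0.004 m and angle between clip_seat's own z axis and vertical below 0.15 rad), for 0.2 s.
3. the clear cover is shut (value of joint lid below 0.06 rad), for 0.2 s.
4. the toggle is flipped on (value of joint toggle above 0.65 rad), for 0.1 s.
At the end, for the whole second after the job is handed in: The clip's seat is within 3 mm of the shaft's axis, flat in the groove; the cover is shut (below 0.06 rad) and at rest; the toggle is beyond 0.65 rad (all of step 2 and value of joint lid below 0.06 rad and value of joint toggle above 0.65 rad and velocity of joint lid below 0.05 rad/s); the robot touches nothing.
It fails at once if the toggle is switched on while the cover is open (value of joint toggle above 0.5 rad and value of joint lid above 0.15 rad).
It fails at once if a bystander is moved by more than 30 mm (distance of any of spacer, cup, jug, bowl_outer, bowl_inner, reamer, lunchbox, brush from where it was at the start of the episode above 0.03 m).
It also fails if it takes over 67 s, if anything falls off the work surface, if the arm or the gripper's body presses on something with over 40 N, if the wrist force passes 120 N, or if a joint passes its speed limit or range.

ROBOT

A 7-joint arm with a two-finger parallel gripper is mounted at the origin on the work surface. World frame = base frame: x ahead of the robot, y to its left, z up, the work surface at z = 0. Lengths are in m, angles in rad, forces in N, time in s.
With the tool pointing down it reaches from about 0.4 to 0.85 m from the base axis. Payload 4.5 kg.
Tool frame: the origin (TCP) lies on the centre line of the jaws, within the pads' length; the fingertips stand 17 mm ahead of it and the grasp point (between the pads) lies 2 mm behind it; z points along the fingers, y is the direction in which the jaws open and shut (so a half turn about z gives the same grasp; the last joint's range is limited). The gripper opens to 85 mm and grips with 20 to 120 N. Pads are 22 mm wide; open, the fingers measure 114 mm over their backs; the gripper's body (76 mm by 85 mm) begins 54 mm behind the grasp point. The pads swing forward as they close: fully open they stand 13 mm farther back than shut.
Start: joints at [-1.093, 0.689, -0.195, 1.565, 0.157, 0.902, -0.215], TCP at [0.268, 0.564, 0.211] pointing down, gripper open.
Joint ranges: [-3.01, 3.01], [-0.46, 2.08], [-1.47, 1.51], [0.13, 2.56], [-1, 4.14], [0.04, 2.09], [-2.66, 2.66]. Speed limits (rad/s): [2.57, 2.57, 3.14, 3.14, 3.14, 3.14, 3.14].

INTERFACE

Orientations are given as a 3x3 rotation matrix whose columns are the frame's x, y, z axes.
In Python, from workcell import arm gives the robot as it stands. Calls block until the motion is done:
- arm.move_ptp(position, orientation): joint-space move of the TCP to a pose.
- arm.move_straight(position, rate=0.15, attitude=None, until_force=None): straight line of the TCP; attitude=None keeps the orientation; rate is the mean speed in m/s. With until_force (N) it stops when the force on the tool has changed by that much, and returns True; else False.
- arm.set_joints(angles): joint-space move.
- arm.gripper_to(opening, f_grip=None): finger opening in m; f_grip is the grip in N (None keeps the last); returns when the fingers have stopped.
- arm.wait(seconds).
- arm.solve_ik(position, orientation): joint angles nearest the present ones, or None.
- arm.get_state(): the state.
- arm.get_image(name): name is "scene" or "top" or "wrist"; returns the picture (480x640x3 uint8, blue, green, red); there is no depth.
- arm.camera_info(name): a dict with "intrinsics" (3x3 intrinsics, pixels), "world_to_cam" (4x4, takes a point from world to camera coordinates). Camera axes: x right, y down, z forward; pixel columns grow to the right and rows downward; lengths in m; the calibration is good to about 2 mm. A picture is of the moment at which its call begins: read the wrist's pose just before it. camera_info takes no time and is no camera call; for the wrist camera it gives the pose at the moment of the call.
A pose or a line that the arm cannot do raises arm.Unreachable and nothing moves.
- arm.job_done(): hands the job in, once; it reports no verdict.
The state is a dict: "time": time; "q": joint angles; "qvel": joint speeds; "effort": joint torques, N m; "position": TCP position; "eef_rot": TCP orientation; "wrist_force": force on the tool from outside, world axes, zero at the start; "moment": the same for the moment, N m; "grip_width": finger opening in m.
Only numpy, scipy, OpenCV 4.12 (cv2) and the standard library are available. Lean on these libraries where they do the work, as an engineer would, in place of code of your own. Each camera call takes 0.05 s, during which the arm holds its last target.

## Working session

There is one attempt and no reset: what is moved stays moved. The work goes in short steps, each a Python script; the robot and the scene stay as the last script left them, time stands still between calls to the robot, and variables do not carry over. Pictures are saved under pics/ and viewed, and the job is handed in when it is done.

```bash
ls; mkdir -p pics; python3 - <<'E'
from workcell import arm
import cv2
for n in ("scene","top","wrist"):
    ci=arm.camera_info(n); print(n,ci["intrinsics"],ci["world_to_cam"])
    cv2.imwrite(f"pics/{n}0.png",arm.get_image(n))
s=arm.get_state();print(s["time"],s["position"],s["eef_rot"],s["grip_width"],s["wrist_force"])
E
```

```text
pics
scene [[498.67613099   0.         319.5525184 ]
 [  0.         498.67613099 243.08999364]
 [  0.           0.           1.        ]] [[ 0.91290333  0.4081511  -0.00449352 -0.57690726]
 [ 0.34540598 -0.77833481 -0.52429918 -0.13231151]
 [-0.21749075  0.47708238 -0.85152227  1.42274927]
 [ 0.          0.          0.          1.        ]]
top [[474.99969455   0.         315.4153621 ]
 [  0.         474.99969455 238.79572023]
 [  0.           0.           1.        ]] [[ 0.00818135 -0.99984003 -0.0159051   0.02867879]
 [-0.98480038 -0.00529657 -0.17360921  0.62095578]
 [ 0.17349719  0.01708371 -0.98468618  1.12033413]
 [ 0.          0.          0.          1.        ]]
wrist [[426.53601611   0.         315.40540873]
 [  0.         426.53601611 237.30432583]
 [  0.           0.           1.        ]] [[ 0.42953181  0.90305014 -0.00169369 -0.62445999]
 [ 0.85941659 -0.40820031  0.30785651 -0.04051109]
 [ 0.2773185  -0.13368975 -0.95143129  0.37925303]
 [ 0.          0.          0.          1.        ]]
0.15 [0.26813646 0.56397401 0.21045414] [[-9.03151180e-01  4.29322292e-01 -5.61368260e-04]
 [ 4.29322654e-01  9.03150194e-01 -1.33640201e-03]
 [-6.67473202e-05 -1.44798116e-03 -9.99998949e-01]] 0.08563539248720761 [-1.07095141  0.72327544 -0.32420894]
```

View pics/scene0.png

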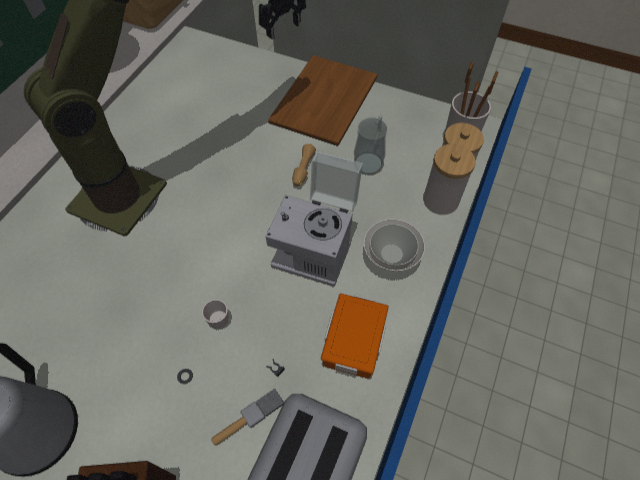

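View pics/top0.png

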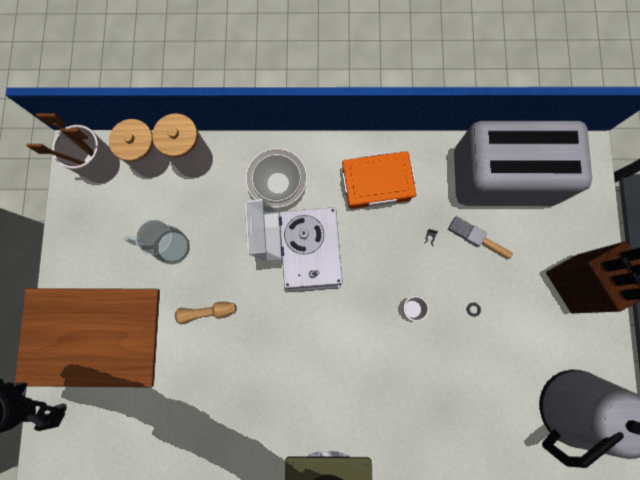

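View pics/wrist0.png

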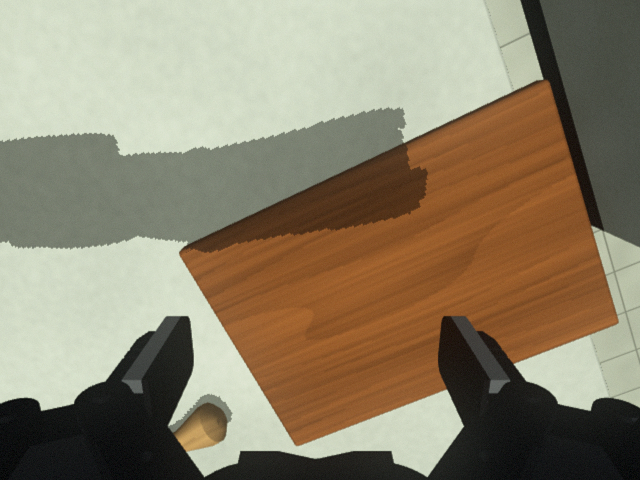

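The scene view and the top view show the same layout. In the top view the grinder is at about (312,248) with its cover open on the left. The shaft is at (304,234), the toggle at (313,273), the clip at (430,237) and the spacer at (474,310). Next I'll get rough positions and move the wrist camera over the clip.

```bash
cat > h.py <<'E'
import numpy as np, cv2
from workcell import arm
def proj(ci,P):
    P=np.atleast_2d(P); c=(ci["world_to_cam"]@np.c_[P,np.ones(len(P))].T)[:3]
    p=ci["intrinsics"]@c; return (p[:2]/p[2]).T
def ray(ci,uv):
    T=ci["world_to_cam"]; R=T[:3,:3]; o=-R.T@T[:3,3]
    d=R.T@np.linalg.inv(ci["intrinsics"])@np.array([uv[0],uv[1],1.0]); return o,d/np.linalg.norm(d)
def onplane(ci,uv,z):
    o,d=ray(ci,uv); return o+d*(z-o[2])/d[2]
def tri(cis,uvs):
    A=np.zeros((3,3));b=np.zeros(3);rs=[]
    for c,u in zip(cis,uvs):
        o,d=ray(c,u);M=np.eye(3)-np.outer(d,d);A+=M;b+=M@o;rs.append((o,d))
    P=np.linalg.solve(A,b)
    return P,[np.linalg.norm(np.cross(P-o,d)) for o,d in rs]
def Rdown(yaw):  # jaw axis y along angle yaw in world; tool z down
    y=np.array([np.cos(yaw),np.sin(yaw),0]);z=np.array([0,0,-1.]);x=np.cross(y,z)
    return np.c_[x,y,z]
def snap(n,f,scale=1):
    ci=arm.camera_info(n); im=arm.get_image(n); cv2.imwrite("pics/"+f+".png",im)
    np.savez("pics/"+f+".npz",K=ci["intrinsics"],T=ci["world_to_cam"]); return ci,im
def load(f):
    d=np.load("pics/"+f+".npz"); return {"intrinsics":d["K"],"world_to_cam":d["T"]},cv2.imread("pics/"+f+".png")
E
python3 - <<'E'
from h import *
ct=arm.camera_info("top");cs=arm.camera_info("scene")
for n,uv,z in [("clip",(430,237),0.005),("spacer",(474,310),0.005),("shaft",(304,234),.17),("toggle",(314,273),.18),("cup",(415,309),.05),("brush",(480,236),.02),("lunch",(379,179),.065)]:
    print(n,onplane(ct,uv,z).round(3))
for uv,z in [((276,367),.005),((324,222),.17)]: print(onplane(cs,uv,z).round(3))
# grinder corners top z=.155
for uv in [(281,210),(333,208),(342,288),(285,288)]: print(onplane(ct,uv,.155).round(3))
T=arm.camera_info("wrist")["world_to_cam"];s=arm.get_state()
R=T[:3,:3];o=-R.T@T[:3,3]
print("cam in tool",s["eef_rot"].T@(o-s["position"]),"axes\n",(s["eef_rot"].T@R.T).round(3))
im=cv2.imread("pics/top0.png");cv2.imwrite("pics/topz.png",cv2.resize(im[180:330,230:500],None,fx=2.96,fy=2.96,interpolation=cv2.INTER_CUBIC))
E
```

```text
clip [ 0.636 -0.261  0.005]
spacer [ 0.451 -0.364  0.005]
shaft [0.611 0.056 0.17 ]
toggle [0.523 0.033 0.18 ]
cup [ 0.451 -0.209  0.05 ]
brush [ 0.636 -0.384  0.02 ]
lunch [ 0.772 -0.125  0.065]
[ 0.637 -0.26   0.005]
[0.62  0.054 0.17 ]
[0.669 0.11  0.155]
[ 0.675 -0.008  0.155]
[ 0.493 -0.029  0.155]
[0.492 0.098 0.155]
cam in tool [ 0.07810521  0.00046529 -0.16191211] axes
 [[-0.    -0.951 -0.308]
 [ 1.    -0.    -0.   ]
 [-0.    -0.308  0.951]]
```

View pics/topz.png

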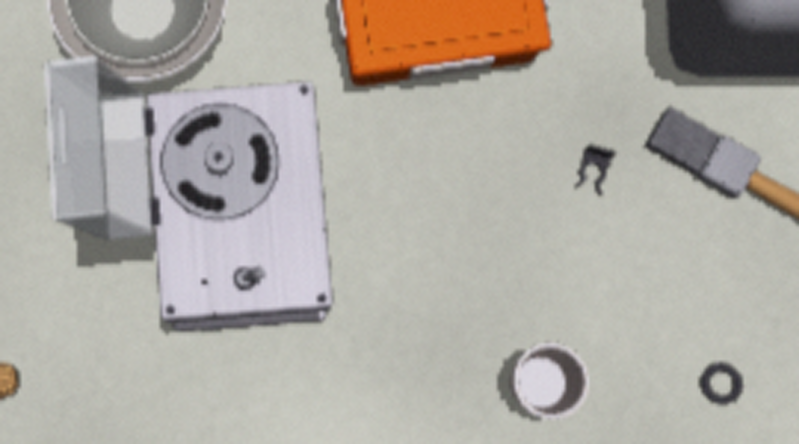

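The clip is at about (0.636,-0.26) with its mouth towards the robot. I'll check which tool yaw works for the grasp, place and push, then go and look.

```bash
python3 - <<'E'
from h import *
for n,p in [("grasp",(.645,-.265,.02)),("hover",(.6,-.25,.15)),("place",(.615,.0,.175)),("push",(.615,-.04,.175)),("pushend",(.615,.025,.175)),("lid",(.62,.25,.28)),("toggle",(.53,.0,.19))]:
    for y in (-180,-150,-120,-105,-90,-60,-30,0,30,60,75,90,120,150):
        q=arm.solve_ik(list(p),Rdown(np.radians(y)))
        print(n,y,None if q is None else np.round(q,2)) if q is not None or y in(0,75,-105,-180) else 0
E
```

```text
grasp -180 [ 0.02  1.13  0.65  1.46 -0.83  0.84 -2.17]
grasp -150 [ 0.02  1.13  0.65  1.46 -0.83  0.84 -1.65]
grasp -120 [ 0.02  1.13  0.65  1.46 -0.83  0.84 -1.12]
grasp -105 [ 0.16  1.05  0.34  1.46 -0.46  0.71 -1.14]
grasp -90 [ 0.2   1.04  0.26  1.45 -0.36  0.7  -0.96]
grasp -60 [ 0.27  1.02  0.11  1.45 -0.15  0.68 -0.6 ]
grasp -30 [ 0.34  1.02 -0.04  1.44  0.05  0.68 -0.24]
grasp 0 [ 0.42  1.02 -0.19  1.44  0.26  0.71  0.12]
grasp 30 [ 0.5   1.04 -0.36  1.43  0.45  0.75  0.49]
grasp 60 [ 0.57  1.06 -0.52  1.43  0.64  0.82  0.88]
grasp 75 [ 0.61  1.08 -0.6   1.43  0.72  0.86  1.09]
grasp 90 [ 0.64  1.1  -0.68  1.42  0.8   0.9   1.3 ]
grasp 120 [ 0.69  1.13 -0.79  1.42  0.9   0.97  1.76]
grasp 150 [ 0.72  1.16 -0.88  1.42  0.97  1.03  2.24]
hover -180 [-0.08  0.96  0.87  1.57 -0.83  1.01 -2.1 ]
hover -150 [-0.08  0.96  0.87  1.57 -0.83  1.01 -1.58]
hover -120 [-0.08  0.96  0.87  1.57 -0.83  1.01 -1.06]
hover -105 [ 0.07  0.85  0.49  1.56 -0.49  0.86 -1.09]
hover -90 [ 0.11  0.83  0.41  1.56 -0.41  0.84 -0.89]
hover -60 [ 0.19  0.81  0.25  1.56 -0.25  0.81 -0.51]
hover -30 [ 0.28  
[... 3477 characters left out ...]
 [-0.65  0.86  1.09  1.91 -0.93  0.99 -1.74]
toggle -120 [-0.57  0.76  0.87  1.91 -0.77  0.85 -1.38]
toggle -105 [-0.4   0.65  0.53  1.9  -0.48  0.72 -1.42]
toggle -90 [-0.36  0.64  0.46  1.9  -0.42  0.7  -1.23]
toggle -60 [-0.27  0.61  0.3   1.89 -0.27  0.68 -0.86]
toggle -30 [-0.19  0.6   0.16  1.89 -0.15  0.67 -0.46]
toggle 0 [-0.1   0.59  0.02  1.88 -0.02  0.67 -0.07]
toggle 30 [-0.01  0.59 -0.12  1.88  0.1   0.68  0.33]
toggle 60 [ 0.07  0.6  -0.26  1.87  0.23  0.7   0.73]
toggle 75 [ 0.12  0.61 -0.33  1.87  0.28  0.71  0.94]
toggle 90 [ 0.16  0.61 -0.4   1.87  0.34  0.73  1.14]
toggle 120 [ 0.24  0.63 -0.54  1.86  0.45  0.77  1.55]
toggle 150 [ 0.33  0.67 -0.69  1.86  0.57  0.82  1.96]
```

```bash
python3 - <<'E'
from h import *
t=arm.get_state()["time"]
arm.move_ptp([.50,.03,.36],Rdown(np.pi/2)); snap("wrist","g1")
arm.move_ptp([.54,-.05,.30],Rdown(np.pi/2)); snap("wrist","g2")
y=np.radians(75)
arm.move_ptp([.60,-.235,.12],Rdown(y)); snap("wrist","c1")
arm.gripper_to(.05)
arm.move_ptp([.63,-.29,.10],Rdown(y)); snap("wrist","c2")
print(t,arm.get_state()["time"],arm.get_state()["wrist_force"])
a=np.hstack([cv2.imread("pics/c1.png"),cv2.imread("pics/c2.png")]);cv2.imwrite("pics/cc.png",cv2.resize(a,(800,300)))
E
```

```text
0.15 4.8583 [-0.81406906  0.8992705   0.03951908]
```

View pics/g1.png

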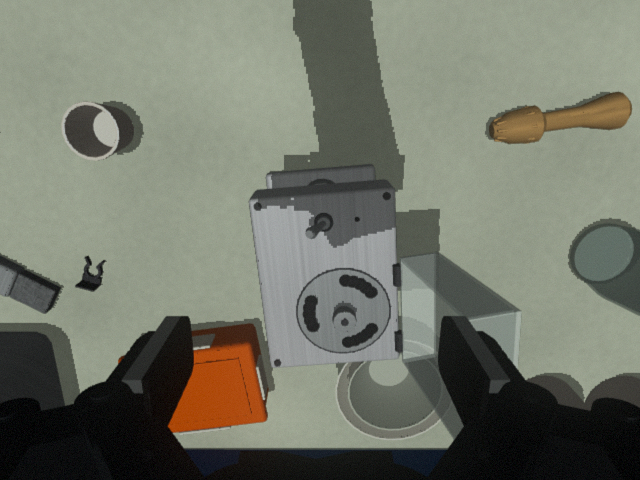

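View pics/g2.png

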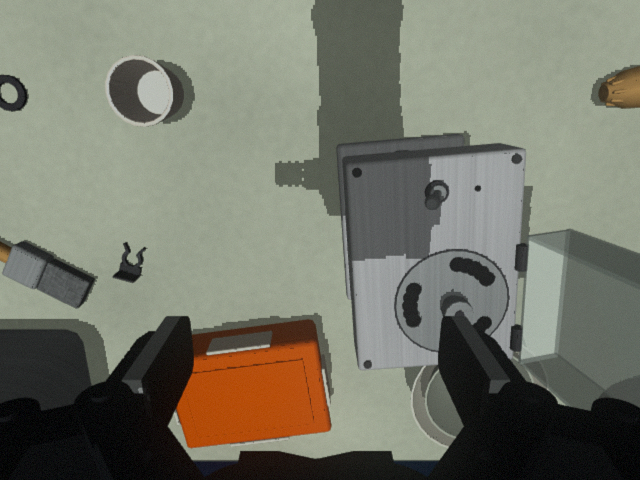

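View pics/c1.png

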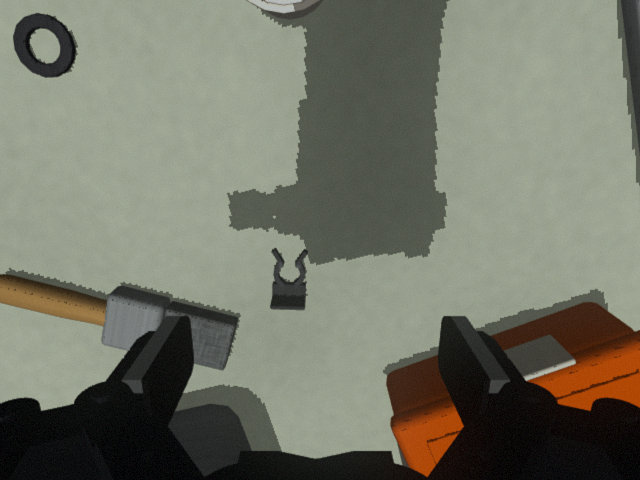

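View pics/c2.png

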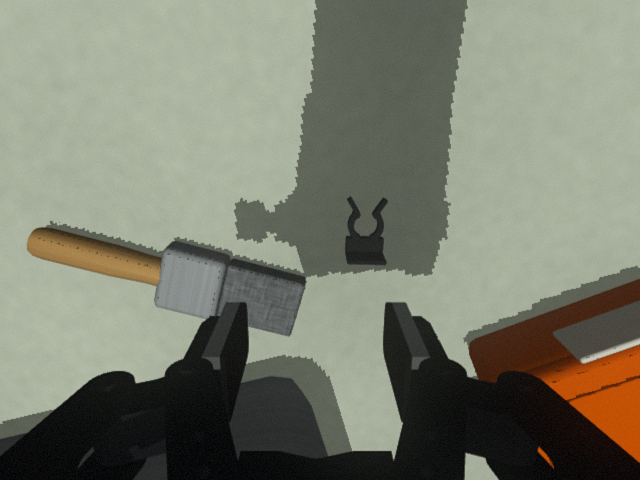

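The camera images show the clip and grinder clearly. In c1 the clip's tips are at (274,250) and (306,251) and its tab at (288,300). In c2 the tips are at (350,198) and (384,200) and the tab at (365,250). I'll zoom in on both.

```bash
python3 - <<'E'
from h import *
def crop(f,x,y,w,h,s): 
    _,im=load(f); c=im[y:y+h,x:x+w]; c=cv2.convertScaleAbs(c,alpha=1.6); return cv2.resize(c,(w*s,h*s),interpolation=cv2.INTER_CUBIC)
a=crop("c1",255,240,70,80,5);b=crop("c2",335,190,70,80,5)
cv2.imwrite("pics/cz.png",np.hstack([a,b]))
a=crop("g1",240,180,180,190,2);b=crop("g2",335,140,200,235,2)
b=b[:380];cv2.imwrite("pics/gz.png",np.hstack([a,b]))
ct=arm.camera_info("top")
for uv in [(456,205),(475,193)]: print([onplane(ct,uv,z).round(3) for z in (0,.1,.2)])
# clip masks
for f,(x,y,w,h) in {"c1":(262,244,55,72),"c2":(340,192,55,78)}.items():
    ci,im=load(f);g=cv2.cvtColor(im,cv2.COLOR_BGR2GRAY)[y:y+h,x:x+w]
    print(f,np.percentile(g,[1,10,30,50,80]))
    m=(g<60).astype(np.uint8);n,l,st,c=cv2.connectedComponentsWithStats(m);i=1+np.argmax(st[1:,4])
    cn=max(cv2.findContours((l==i).astype(np.uint8),0,cv2.CHAIN_APPROX_NONE)[0],key=len)[:,0]+[x,y]
    print(st[i],c[i]+[x,y],cv2.minAreaRect(cn.astype(np.float32)))
E
```

```text
[array([ 0.722, -0.332,  0.   ]), array([ 0.697, -0.304,  0.1  ]), array([ 0.672, -0.275,  0.2  ])]
[array([ 0.754, -0.383,  0.   ]), array([ 0.727, -0.351,  0.1  ]), array([ 0.699, -0.318,  0.2  ])]
c1 [ 32.59  41.    64.   148.   153.  ]
[  9  27  35  38 817] [287.89840881 294.71725826] ((288.8366394042969, 290.6336975097656), (33.2342414855957, 36.31885528564453), 5.710593223571777)
c2 [28. 34. 41. 90. 94.]
[   5    5   43   68 1646] [365.16707169 238.85965978] ((365.85784912109375, 230.66976928710938), (41.30592346191406, 66.84347534179688), 0.9391909241676331)
```

View pics/cz.png

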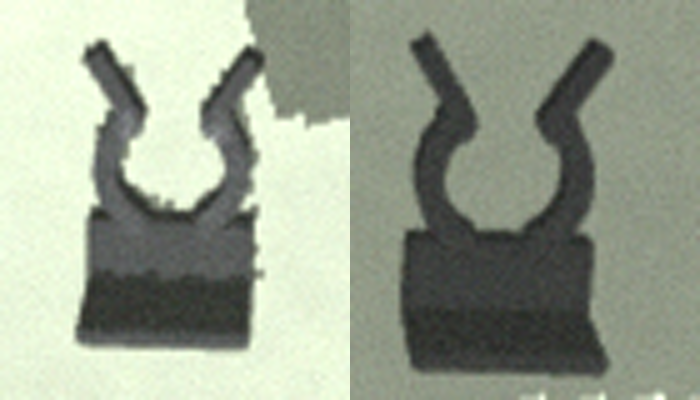

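View pics/gz.png

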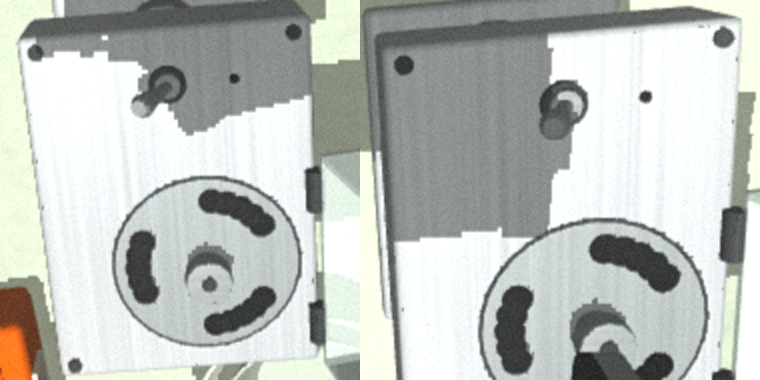

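```bash
python3 - <<'E'
from h import *
c1,_=load("c1");c2,_=load("c2")
pts={"ltip":((274,250),(349.4,198.4)),"rtip":((306,251.6),(385.4,200)),"lfront":((273.4,282.6),(346,236.4)),"rfront":((305,282.6),(383.4,236.4)),"ltab":((270.6,308.6),(347.4,263.6)),"rtab":((304.4,309),(386.2,264.4))}
R={}
for k,(a,b) in pts.items():
    P,e=tri([c1,c2],[a,b]);R[k]=P;print(k,P.round(4),np.round(e,4), onplane(c1,a,.004 if 'tab' not in k else .021)[:2].round(4),onplane(c2,b,.004 if 'tab' not in k else .021)[:2].round(4))
for a,b in(("tip","tip"),("front","front"),("tab","tab")):
    d=R["l"+a]-R["r"+a]; print(a,np.linalg.norm(d),np.degrees(np.arctan2(d[1],d[0])))
mt=(R["ltip"]+R["rtip"])/2;mb=(R["ltab"]+R["rtab"])/2;d=mt-mb;print("x axis deg",np.degrees(np.arctan2(d[1],d[0])),np.linalg.norm(d[:2]),mt,mb)
g1,_=load("g1");g2,_=load("g2")
G=lambda X,Y:(240+X/2,180+Y/2); H=lambda X,Y:(335+(X-360)/2,140+Y/2)
for n,a,b in [("scrFR",G(36,53),H(404,65)),("scrFL",G(293,32),H(723,38)),("scrBR",G(75,366),(367.5,365)),("hole",G(234,78),H(645,97)),("boss",G(166,84),H(563,103)),("tip",G(141,106),H(553,126))]:
    P,e=tri([g1,g2],[a,b]);print(n,P.round(4),np.round(e,4),onplane(g1,a,.155)[:2].round(4),onplane(g2,b,.155)[:2].round(4))
E
```

```text
ltip [ 0.6161 -0.2662  0.0016] [0.0001 0.0001] [ 0.6153 -0.2657] [ 0.6154 -0.2663]
rtip [ 0.6229 -0.2449  0.0016] [0.0001 0.0001] [ 0.6222 -0.2446] [ 0.6222 -0.2451]
lfront [ 6.403e-01 -2.742e-01 -1.000e-04] [0.0003 0.0003] [ 0.6389 -0.2732] [ 0.6387 -0.2742]
rfront [ 0.6448 -0.2514  0.004 ] [0.0001 0.0001] [ 0.6447 -0.2514] [ 0.6449 -0.2514]
ltab [ 0.6508 -0.2773  0.0192] [0.0001 0.0001] [ 0.6501 -0.2769] [ 0.65   -0.2773]
rtab [ 0.657  -0.2548  0.0198] [0.0001 0.0001] [ 0.6563 -0.2546] [ 0.6567 -0.2549]
tip 0.022434254539232833 -107.82369602221495
front 0.023560545232972015 -101.1339866341154
tab 0.023381260580252992 -105.40362655750117
x axis deg 162.99001153683344 0.03602618603694127 [ 0.61949234 -0.25554275  0.00157812] [ 0.65394252 -0.26608179  0.01951181]
scrFR [ 0.5122 -0.0197  0.1536] [0.0002 0.0002] [ 0.512  -0.0195] [ 0.5118 -0.0199]
scrFL [0.5023 0.0935 0.1548] [0.0001 0.0001] [0.5024 0.0935] [0.5022 0.0933]
scrBR [ 0.6727 -0.0065  0.1547] [0.0001 0.0001] [ 0.6725 -0.0064] [ 0.6726 -0.0065]
hole [0.5236 0.0684 0.154 ] [0.0001 0.0001] [0.5233 0.0683] [0.5235 0.068 ]
boss [0.5254 0.0379 0.1569] [0.0001 0.0001] [0.5261 0.038 ] [0.5257 0.0384]
tip [0.5272 0.0272 0.1848] [0.0001 0.0001] [0.5364 0.0268] [0.5343 0.0355]
```

```bash
python3 - <<'E'
from h import *
c2,_=load("c2");g1,im=load("g1")
print("brush",[onplane(c2,u,.025).round(3) for u in ((305,278),(293,335))])
print("shaft top",onplane(g1,(240+209/2,180+284/2),.175).round(4))
g=cv2.cvtColor(im,cv2.COLOR_BGR2GRAY)
pts=np.array([(113,258),(125,220),(160,188),(206,177),(250,190),(285,220),(300,262),(288,300),(255,332),(208,345),(160,330),(127,300)],float)/2+[240,180]
W=np.array([onplane(g1,p,.155)[:2] for p in pts]); A=np.c_[2*W,np.ones(len(W))];s=np.linalg.lstsq(A,(W**2).sum(1),rcond=None)[0];print("disc",s[:2],np.sqrt(s[2]+s[:2]@s[:2]))
y=np.radians(73.5);R=Rdown(y)
arm.gripper_to(.036)
p=np.array([.6475,-.2642,.05])
arm.move_ptp([p[0],p[1],.07],R); arm.move_straight(list(p),rate=.1)
print(arm.get_state()["time"]); snap("wrist","c3")
E
```

```text
brush [array([ 0.651, -0.304,  0.025]), array([ 0.686, -0.322,  0.025])]
shaft top [0.6152 0.0579 0.175 ]
disc [0.61537018 0.0579436 ] 0.04418297140722391
5.7917
```

View pics/c3.png

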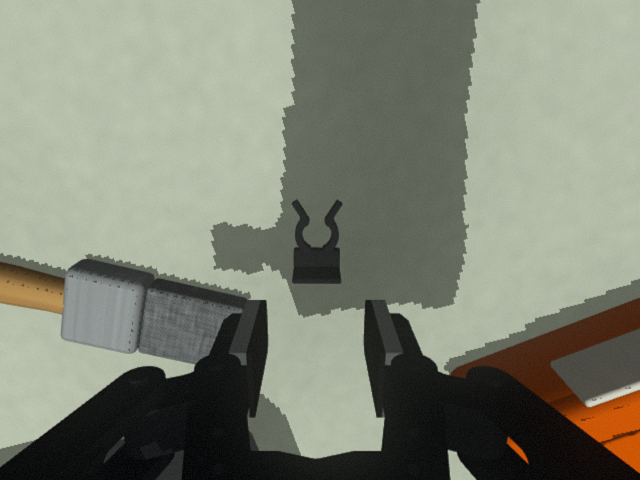

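The shaft estimates agree within 0.3 mm: toggle and yaw, shaft top, and disc circle. In c3 the clip at (317,270) is centred between the fingers (262/370) and square to them. I'll descend and grip.

```bash
python3 - <<'E'
from h import *
f0=arm.get_state()["wrist_force"]
hit=arm.move_straight([.6475,-.2642,.0215],rate=.06,until_force=5)
s=arm.get_state();print(hit,s["position"],s["wrist_force"]-f0)
w=arm.gripper_to(0.0,f_grip=25);s=arm.get_state();print(s["grip_width"],s["wrist_force"]-f0)
arm.move_straight([.6475,-.2642,.10],rate=.12)
s=arm.get_state();print(s["grip_width"],s["time"],s["position"]);snap("wrist","c4")
E
```

```text
False [ 0.64748776 -0.26417589  0.02124742] [-0.26646736  0.55899452 -0.84522899]
-0.0003056759705451092 [-0.33495136 -0.61090181 -1.09396699]
7.824222527460061e-05 7.7 [ 0.6468444  -0.26396858  0.09931292]
```

View pics/c4.png

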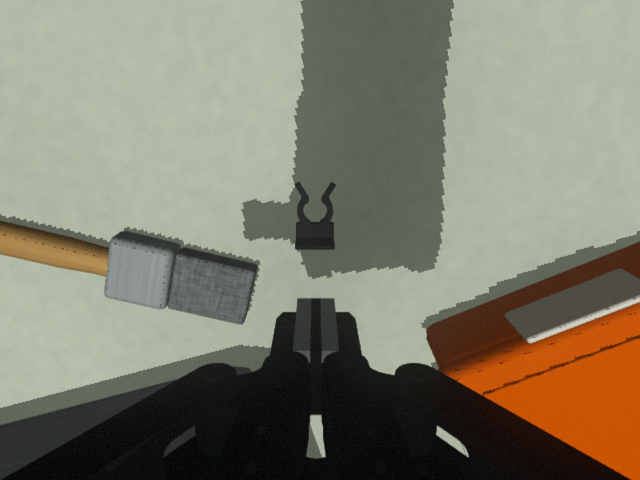

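It missed: the fingers shut to 0 and the clip stayed at (315,235). I'll check the geometry by projecting points into this image.

```bash
python3 - <<'E'
from h import *
c4,_=load("c4");s=arm.get_state()
print("tab pt, at z.0105/.02",proj(c4,[(.6487,-.2645,.0105),(.6487,-.2645,.02),(.6535,-.266,.02)]).round(1))
p=s["position"];z=s["eef_rot"][:,2];print(z)
print("TCP & tip proj",proj(c4,[p,p+.017*z,p+.077*z]).round(1), arm.camera_info("wrist")["world_to_cam"]-c4["world_to_cam"])
c1,_=load("c1");c2,_=load("c2");c3,_=load("c3")
print([ (c["world_to_cam"][:3,:3].T@-c["world_to_cam"][:3,3]).round(4) for c in(c1,c2,c3,c4)])
# clip points now from c4: tab back edge corners approx
for u in ((297,249),(334,249)): print(onplane(c4,u,.021).round(4))
for u in ((297,184),(334,184)): print(onplane(c4,u,.003).round(4))
ct=arm.camera_info("top");im=arm.get_image("top");cv2.imwrite("pics/t4.png",cv2.resize(im[190:290,380:480],None,fx=6,fy=6,interpolation=cv2.INTER_CUBIC))
E
```

```text
tab pt, at z.0105/.02 [[314.9 235.8]
 [314.9 240.7]
 [314.8 248.6]]
[-2.11738607e-03  7.44505406e-04 -9.99997481e-01]
TCP & tip proj [[314.6 294.8]
 [314.7 278.6]
 [314.9 237.8]] [[-2.55696341e-05  7.58783106e-06  4.18806464e-05 -6.79444511e-06]
 [ 2.12907553e-04 -5.01336392e-05 -6.79495736e-04  2.69154217e-04]
 [-6.37842729e-04  2.39103133e-04 -2.18386687e-04  1.64284393e-04]
 [ 0.00000000e+00  0.00000000e+00  0.00000000e+00  0.00000000e+00]]
[array([ 0.5257, -0.2126,  0.2832]), array([ 0.5543, -0.2711,  0.2609]), array([ 0.5721, -0.2423,  0.2115]), array([ 0.5723, -0.2415,  0.2613])]
[ 0.6504 -0.2761  0.021 ]
[ 0.6567 -0.255   0.021 ]
[ 0.616  -0.2662  0.003 ]
[ 0.6224 -0.2445  0.003 ]
```

View pics/t4.png

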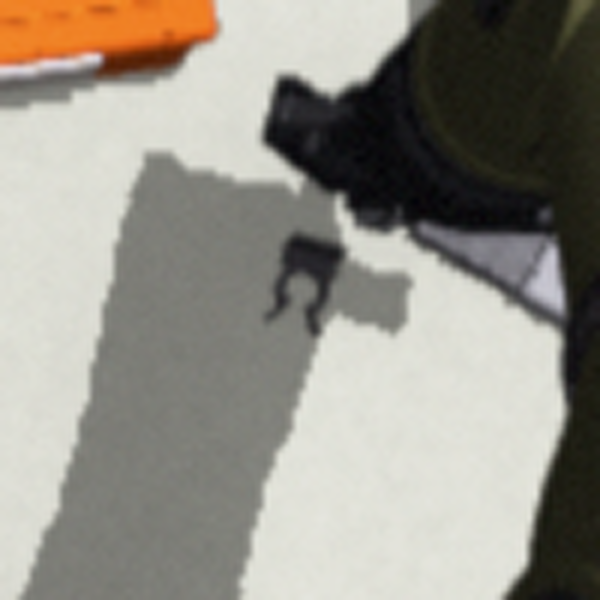

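```bash
python3 - <<'E'
from h import *
c4,_=load("c4");s=arm.get_state()
p=s["position"];R=s["eef_rot"]
for x in(-.011,0,.011):
    print(x,[(d,proj(c4,p+R@np.array([x,0,d]))[0].round(1)) for d in (-.06,-.04,-.02,0,.017)])
_,im=load("c4");c=im[285:480,255:380];cv2.imwrite("pics/f4.png",cv2.resize(cv2.convertScaleAbs(c,alpha=2.5),None,fx=3,fy=3,interpolation=cv2.INTER_CUBIC))
E
```

```text
-0.011 [(-0.06, array([314.3, 418.5])), (-0.04, array([314.4, 376.2])), (-0.02, array([314.6, 343.8])), (0, array([314.7, 318.2])), (0.017, array([314.7, 300.3]))]
0 [(-0.06, array([314.2, 386.8])), (-0.04, array([314.4, 347.8])), (-0.02, array([314.5, 318.1])), (0, array([314.7, 294.8])), (0.017, array([314.7, 278.5]))]
0.011 [(-0.06, array([314.2, 353.3])), (-0.04, array([314.4, 318. ])), (-0.02, array([314.5, 291.3])), (0, array([314.6, 270.4])), (0.017, array([314.7, 255.9]))]
```

View pics/f4.png

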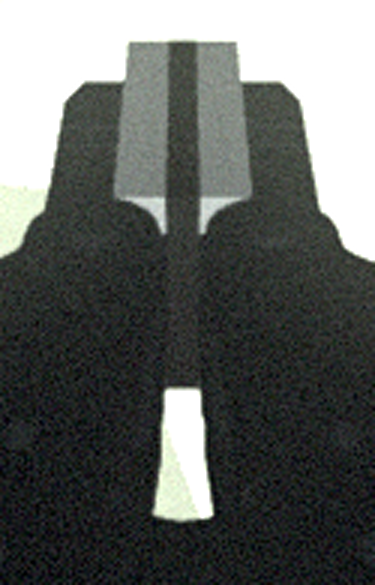

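The camera geometry suggests the fingertips stand about 24 mm behind the reported TCP, not 17 mm ahead of it. The fingers would then have shut above the tab. I'll test that by touching bare counter with the gripper shut.

```bash
python3 - <<'E'
from h import *
R=Rdown(np.radians(73.5))
arm.move_ptp([.575,-.245,.05],R)
arm.wait(.2);f0=arm.get_state()["wrist_force"]
for z in (.02,.0,-.02,-.035):
    try: hit=arm.move_straight([.575,-.245,z],rate=.03,until_force=3)
    except arm.Unreachable as e: print("unreach",z);break
    s=arm.get_state();print(z,hit,s["position"],(s["wrist_force"]-f0).round(2))
    if hit: break
arm.move_straight([.575,-.245,.05],rate=.12);print(arm.get_state()["time"])
E
```

```text
0.02 False [ 0.575152   -0.24508689  0.02021744] [-0.69  1.67 -0.23]
0.0 False [ 5.75081621e-01 -2.45039825e-01  2.40887323e-05] [-0.62  0.95  0.86]
-0.02 True [ 0.57450067 -0.24477339 -0.02003544] [-2.07  1.85  4.81]
11.8083
```

The shut fingertips touch the counter with the TCP at z = -0.020. The real tips are therefore about 20 mm behind the TCP, and the stated 17 mm ahead is wrong by about 37 mm. I'll redo the grasp with the corrected height.

```bash
python3 - <<'E'
from h import *
R=Rdown(np.radians(73.5))
arm.gripper_to(.036)
arm.move_ptp([.6475,-.2642,.04],R)
arm.wait(.1);f0=arm.get_state()["wrist_force"]
hit=arm.move_straight([.6475,-.2642,-.0155],rate=.06,until_force=5)
s=arm.get_state();print(hit,s["position"],s["wrist_force"]-f0)
arm.gripper_to(0.0,f_grip=25);s=arm.get_state();print(s["grip_width"],s["wrist_force"]-f0,s["position"])
arm.move_straight([.6475,-.2642,.06],rate=.12)
s=arm.get_state();print(s["grip_width"],s["time"],s["position"]);snap("wrist","c5")
E
```

```text
False [ 0.64793248 -0.26439007 -0.01502682] [ 0.21046842 -0.58569055  1.22475929]
0.02277664670243196 [-0.43470018 -0.89456657  3.80494669] [ 0.64803087 -0.26439425 -0.01479084]
0.02280848653092134 14.8583 [ 0.64682138 -0.2639654   0.05938824]
```

View pics/c5.png

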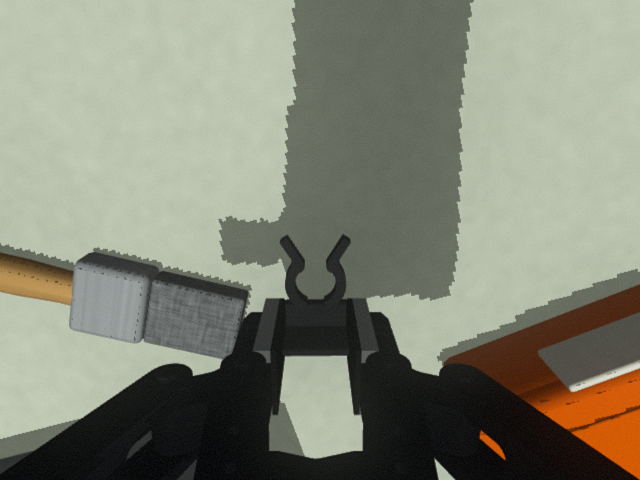

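The clip is held (grip 22.8 mm): in c5 it sits between the pads with tips at (287,240) and (347,240). I'll carry it to the right of the shaft.

```bash
cat >> h.py <<'E'
YG=np.radians(4.85); GX=np.array([np.cos(YG),np.sin(YG)]); GY=np.array([-GX[1],GX[0]])
S=np.array([.6153,.0579])
def gp(dx,dy,z):  # offset from shaft in grinder axes
    p=S+dx*GX+dy*GY; return [p[0],p[1],z]
E
python3 - <<'E'
from h import *
arm.move_straight([.6475,-.2642,.20],rate=.25)
R=Rdown(YG)
arm.move_ptp(gp(0,-.0541,.20),R)
s=arm.get_state();print(s["grip_width"],s["time"],s["position"],gp(0,-.0541,.2))
snap("wrist","p1")
E
```

```text
0.022739550249514795 16.8333 [0.61956724 0.00264928 0.19916837] [np.float64(0.6198740151746607), np.float64(0.0039937073693434785), 0.2]
```

View pics/p1.png

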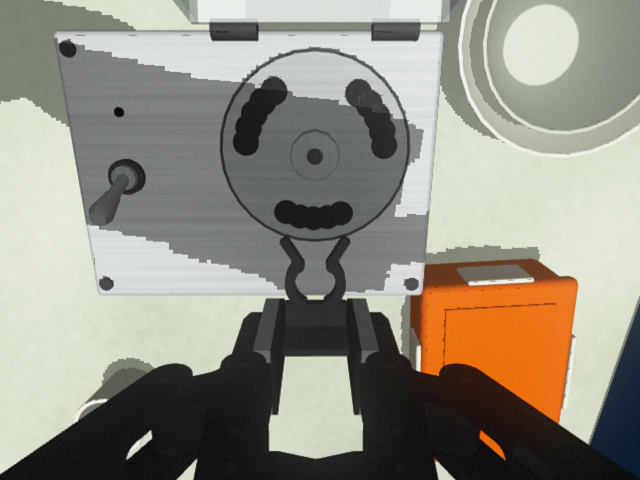

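In p1 the clip at (316,265) points at the shaft at (315,156), square to the grinder. I'll check the shaft estimate and lower it.

```bash
python3 - <<'E'
from h import *
p1,_=load("p1");print("shaft",onplane(p1,(314.5,156.5),.175),"clip tips",onplane(p1,(288,241),.0625+.155-.02-.01),onplane(p1,(347,241),.1875))
arm.wait(.2);f0=arm.get_state()["wrist_force"];print(arm.get_state()["position"])
arm.move_straight(gp(0,-.0541,.155),rate=.1)
f0=arm.get_state()["wrist_force"]
hit=arm.move_straight(gp(0,-.0541,.138),rate=.03,until_force=3)
s=arm.get_state();print(hit,s["position"],s["wrist_force"]-f0)
arm.gripper_to(.036);s=arm.get_state();print(s["grip_width"],s["wrist_force"]-f0,s["position"])
arm.move_straight(gp(0,-.0541,.22),rate=.15)
snap("wrist","p2");print(arm.get_state()["time"])
E
```

```text
shaft [0.6152574  0.05781925 0.175     ] clip tips [0.60681541 0.02269215 0.1875    ] [0.63202062 0.02481346 0.1875    ]
[0.61996808 0.00291587 0.19990124]
True [0.61979651 0.00397128 0.14012101] [-0.27997238 -0.86408662  4.09179891]
0.03615320830988407 [-0.18765975  1.18718022  0.25355358] [0.61894055 0.0040399  0.13913959]
19.2083
```

View pics/p2.png

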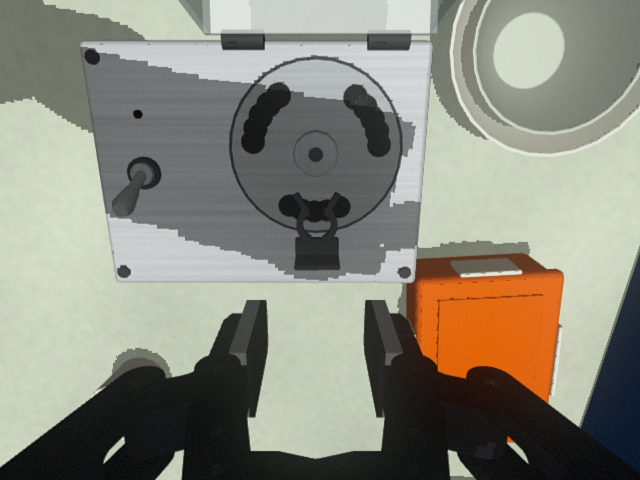

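```bash
python3 - <<'E'
from h import *
p2,im=load("p2")
G=lambda P:((P[:2]-S)@GX*1000,(P[:2]-S)@GY*1000)
g=cv2.cvtColor(im,cv2.COLOR_BGR2GRAY)
m=(g[232:275,290:346]<52).astype(np.uint8);cn=max(cv2.findContours(m,0,2)[0],key=len);r=cv2.minAreaRect(cn);print(cv2.boxPoints(r)+[290,232])
c=cv2.resize(cv2.convertScaleAbs(im[130:280,270:370],alpha=1.5),None,fx=4,fy=4,interpolation=cv2.INTER_CUBIC);cv2.imwrite("pics/pz.png",c)
for u in ((296,269),(340,268.5)): print("tabback",np.round(G(onplane(p2,u,.176)),1))
for u in ((298,196),(337,196)): print("tips",np.round(G(onplane(p2,u,.158)),1))
print("shaft",np.round(G(onplane(p2,(315.5,154.5),.175)),1))
E
```

```text
[[295. 232.]
 [338. 232.]
 [338. 269.]
 [295. 269.]]
tabback [-10.1 -58.6]
tabback [ 12.7 -58.3]
tips [ -9.3 -24. ]
tips [ 11.4 -24. ]
shaft [ 0.  -0.1]
```

View pics/pz.png

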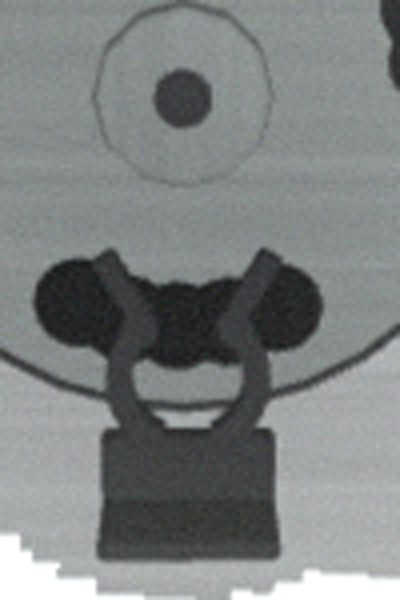

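The clip lies flat. Its back is at dy = -58.5 mm from the shaft, it sits 1 mm off line sideways, and it is square. I'll push it now.

```bash
python3 - <<'E'
from h import *
R=Rdown(YG)
arm.move_straight(gp(.001,-.085,.20),rate=.2)
arm.gripper_to(.010)
arm.move_straight(gp(.001,-.085,.139),rate=.12)
arm.wait(.15);f0=arm.get_state()["wrist_force"]
G=lambda P:np.round(((P[:2]-S)@GX*1000,(P[:2]-S)@GY*1000),1)
for dy in (-.064,-.05,-.042,-.034,-.028):
    hit=arm.move_straight(gp(.001,dy,.139),rate=.03,until_force=20)
    s=arm.get_state();print(dy,hit,G(s["position"]),s["position"][2].round(4),(s["wrist_force"]-f0).round(1))
    if hit: break
snap("wrist","q1");print(s["time"])
E
```

```text
-0.064 False [  1.  -64.2] 0.139 [ 0.3  0.3 -0.2]
-0.05 False [  1.  -49.9] 0.139 [0.1 0.1 0.8]
-0.042 False [  0.5 -44.2] 0.1392 [-0.9 -5.7  2. ]
-0.034 False [  1.1 -32.7] 0.1389 [ 0.3  0.4 -0.5]
-0.028 False [  0.9 -30. ] 0.1391 [ 0.2 -5.2 -0.8]
23.3667
```

View pics/q1.png

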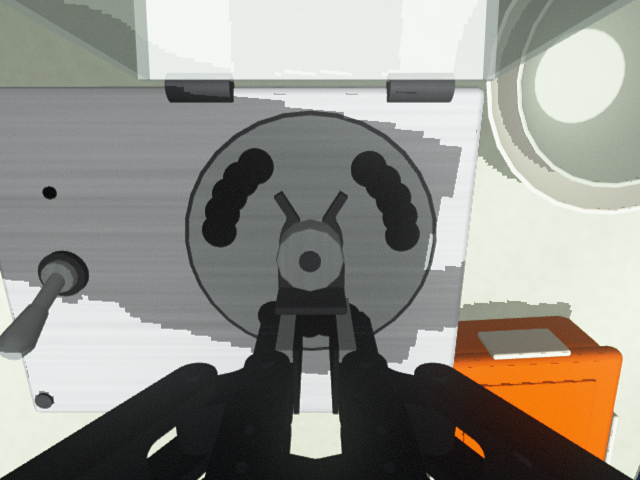

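```bash
python3 - <<'E'
from h import *
f0=arm.get_state()["wrist_force"]
G=lambda P:np.round(((P[:2]-S)@GX*1000,(P[:2]-S)@GY*1000),1)
for dy in (-.025,-.022,-.019):
    hit=arm.move_straight(gp(.001,dy,.139),rate=.02,until_force=15)
    s=arm.get_state();print(dy,hit,G(s["position"]),(s["wrist_force"]-f0).round(1))
    if hit: break
arm.move_straight(gp(.001,-.05,.139),rate=.1)
arm.move_straight(gp(.001,-.06,.24),rate=.2)
snap("wrist","q2");print(arm.get_state()["time"])
_,im=load("q2");cv2.imwrite("pics/qz.png",cv2.resize(cv2.convertScaleAbs(im[100:260,230:400],alpha=1.4),None,fx=4,fy=3.7,interpolation=cv2.INTER_CUBIC)[:600])
E
```

```text
-0.025 False [  0.9 -29.9] [-0.3 -3.7  0.7]
-0.022 False [  0.8 -29.8] [ 0.9 -7.9 -0.5]
-0.019 False [  0.8 -29.7] [  1.4 -12.3  -0.2]
25.4833
```

View pics/q2.png

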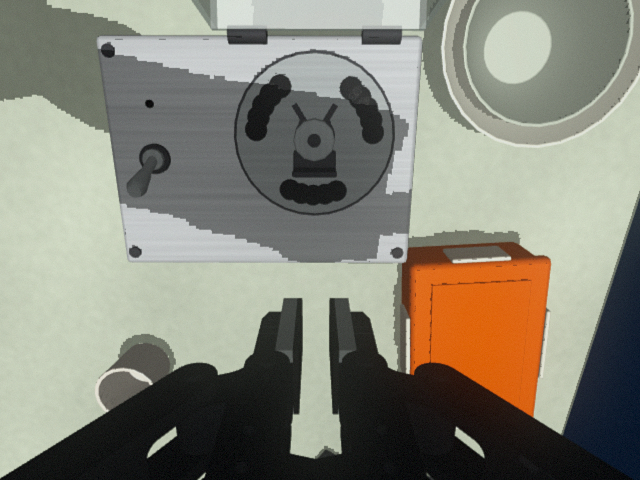

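View pics/qz.png

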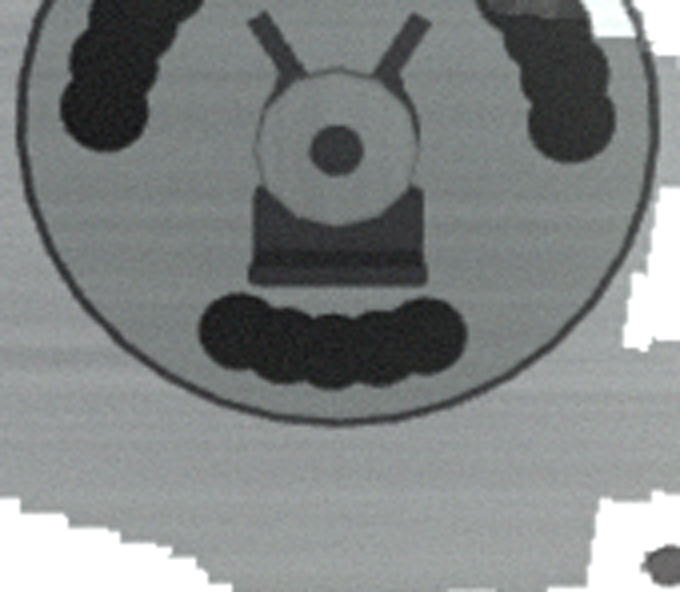

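The clip is home: the hard stop held at dy = -29.8 mm under 12 N. In qz the prongs pass both sides of the head and the tab sits right behind it. I'll verify that numerically, locate the jug and cover, then shut the cover.

```bash
python3 - <<'E'
from h import *
q2,_=load("q2")
G=lambda P:np.round(((P[:2]-S)@GX*1000,(P[:2]-S)@GY*1000),1)
for n,u,z in [("tabL",(292.5,177),.176),("tabR",(336.7,177),.176),("tipL",(295,105),.158),("tipR",(335,105),.158),("shaft",(314,140.5),.175)]: print(n,G(onplane(q2,u,z)))
ct=arm.camera_info("top")
print("jug",onplane(ct,(154,235),.15),onplane(ct,(172,246),.0),"lid top corners",[G(onplane(ct,u,.265)) for u in((248,200),(263,200),(250,254),(268,256))])
for p,y in [(gp(0,.165,.34),YG),(gp(0,.165,.215),YG),(gp(0,.03,.215),YG)]: print(arm.solve_ik(p,Rdown(y)).round(2))
E
```

```text
tabL [-11.3 -19. ]
tabR [ 12.1 -19. ]
tipL [-10.3  17.2]
tipR [11.4 17.3]
shaft [ 0.1 -0.2]
jug [0.61075155 0.40020749 0.15      ] [0.60936679 0.40600357 0.        ] lid top corners [array([ 57.9, 106.2]), array([55.4, 75.4]), array([-54.5, 108. ]), array([-61.5,  72. ])]
[-0.58  0.61  0.3   1.34 -0.18  1.22 -0.19]
[-0.56  0.72  0.26  1.52 -0.21  0.93 -0.15]
[-0.35  0.69  0.24  1.59 -0.2   0.89  0.05]
```

```bash
python3 - <<'E'
from h import *
R=Rdown(YG)
arm.gripper_to(0.0)
arm.move_straight(gp(0,-.06,.35),rate=.25)
arm.move_straight(gp(0,.165,.35),rate=.25)
arm.move_straight(gp(0,.165,.215),rate=.2)
arm.wait(.15);f0=arm.get_state()["wrist_force"]
for dy in (.12,.09,.06,.03):
    hit=arm.move_straight(gp(0,dy,.215),rate=.08,until_force=15)
    s=arm.get_state();print(dy,hit,s["position"].round(4),(s["wrist_force"]-f0).round(1))
    if hit: break
print(s["time"]);im=arm.get_image("scene");cv2.imwrite("pics/l1.png",cv2.resize(im[130:310,230:430],None,fx=3.3,fy=3.3,interpolation=cv2.INTER_CUBIC))
snap("wrist","l1w")
E
```

```text
0.12 False [0.6053 0.177  0.2154] [-0.5  1.9  2.2]
0.09 True [0.606  0.1751 0.2165] [0.9 1.3 2.3]
29.2917
```

View pics/l1.png

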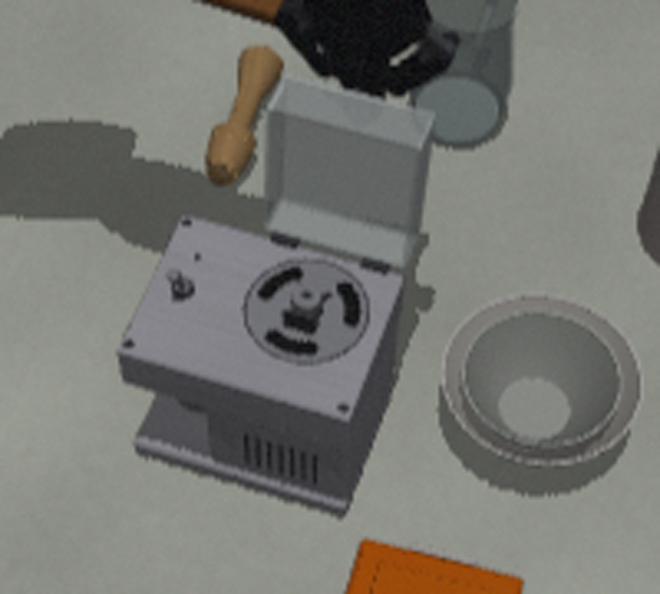

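View pics/l1w.png

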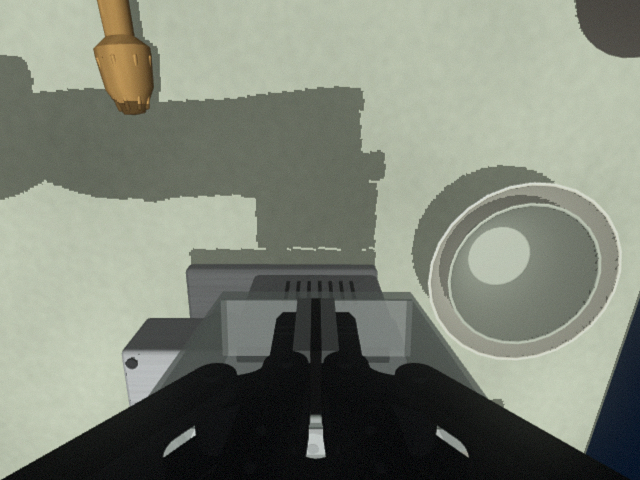

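The fingers have only just reached the cover's outer face, so the stop was an impact spike. I'll carry on slowly.

```bash
python3 - <<'E'
from h import *
f0=arm.get_state()["wrist_force"]
for dy in (.112,.105,.09,.075,.06,.045,.03):
    hit=arm.move_straight(gp(0,dy,.215),rate=.04,until_force=15)
    s=arm.get_state();print(dy,hit,s["position"].round(4),(s["wrist_force"]-f0).round(1))
    if hit: break
print(s["time"]);im=arm.get_image("scene");cv2.imwrite("pics/l2.png",cv2.resize(im[130:310,230:430],None,fx=3.3,fy=3.3,interpolation=cv2.INTER_CUBIC))
E
```

```text
0.112 True [0.6063 0.1755 0.2167] [-1.2 -0.6  1.4]
29.6
```

View pics/l2.png

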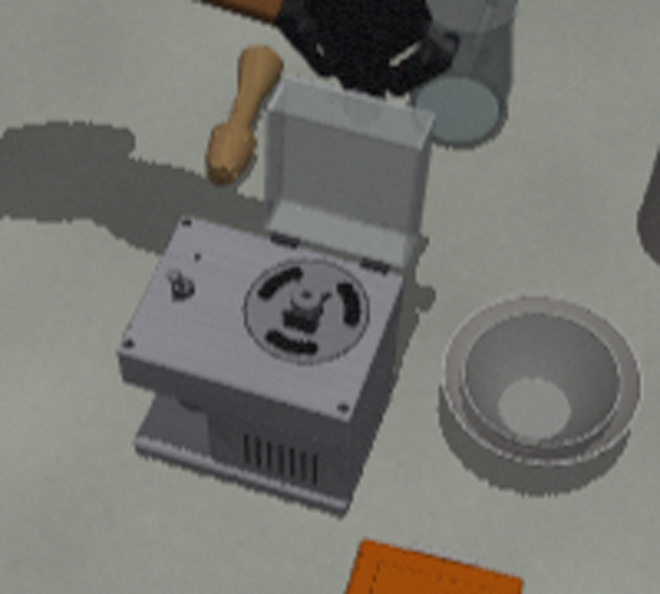

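```bash
python3 - <<'E'
from h import *
c,_=load("l1w");s=arm.get_state();f=s["wrist_force"];print(f,s["moment"],s["effort"].round(1))
D=lambda P:np.round(((P[:2]-S)@GX*1000,(P[:2]-S)@GY*1000),1)
for u in ((220,293),(410,293),(237,360),(390,360)): print(u,[ (z,D(onplane(c,u,z))) for z in(.16,.20,.235,.27,.28)])
for d in (-.02,-.03,-.04,-.06): print(d,proj(c,s["position"]+s["eef_rot"]@np.array([-.011,0,d])),proj(c,s["position"]+s["eef_rot"]@np.array([.011,0,d])))
_,im=load("l1w");cv2.imwrite("pics/l1z.png",cv2.resize(cv2.convertScaleAbs(im[280:480,110:510],alpha=1.8),None,fx=2,fy=2))
E
```

```text
[0.29388776 1.28179709 2.40677233] [ 0.26567517 -0.06912069  0.01101672] [  1.1 -52.8   4.8 -15.    0.3   0.2   0. ]
(220, 293) [(0.16, array([-52. ,  94.1])), (0.2, array([-42.3, 112.8])), (0.235, array([-33.9, 129.1])), (0.27, array([-25.4, 145.4])), (0.28, array([-23. , 150.1]))]
(410, 293) [(0.16, array([54.5, 94.3])), (0.2, array([ 44.7, 112.9])), (0.235, array([ 36.1, 129.2])), (0.27, array([ 27.5, 145.5])), (0.28, array([ 25. , 150.2]))]
(237, 360) [(0.16, array([-44.7,  50.9])), (0.2, array([-36.4,  77.4])), (0.235, array([-29.1, 100.7])), (0.27, array([-21.8, 123.9])), (0.28, array([-19.7, 130.6]))]
(390, 360) [(0.16, array([45.7, 51. ])), (0.2, array([37.5, 77.5])), (0.235, array([ 30.3, 100.8])), (0.27, array([ 23.1, 124. ])), (0.28, array([ 21. , 130.6]))]
-0.02 [[314.47945772 347.31047575]] [[314.19999606 294.86423783]]
-0.03 [[314.44610203 362.85017801]] [[314.14689652 307.72360301]]
-0.04 [[314.40832797 380.44830469]] [[314.08640958 322.37200959]]
-0.06 [[314.31547695 423.70560711]] [[313.93611036 358.77067628]]
```

View pics/l1z.png

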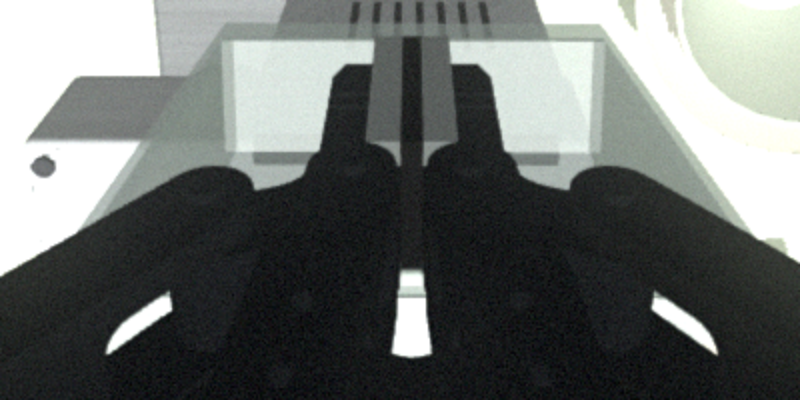

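Before and after these stops the force is only 1–2 N, so they look like millisecond impact spikes from the light cover. I'll go slowly in small steps and watch the steady force.

```bash
python3 - <<'E'
from h import *
arm.wait(.1);f0=arm.get_state()["wrist_force"]
for dy in (.115,.112,.109,.105):
    hit=arm.move_straight(gp(0,dy,.215),rate=.02,until_force=25)
    s=arm.get_state();print(dy,hit,s["position"].round(4),(s["wrist_force"]-f0).round(1),np.round(((s["position"][:2]-S)@GY),4))
    if hit or abs(s["wrist_force"]-f0).max()>12: break
print(s["time"]);im=arm.get_image("scene");cv2.imwrite("pics/l3.png",cv2.resize(im[130:310,230:430],None,fx=3.3,fy=3.3,interpolation=cv2.INTER_CUBIC))
E
```

```text
0.115 False [0.6064 0.1752 0.2166] [-1.9  3.3  8.5] 0.1177
0.112 False [0.6066 0.1733 0.2174] [-3.7  4.  12.3] 0.1157
30.3917
```

View pics/l3.png

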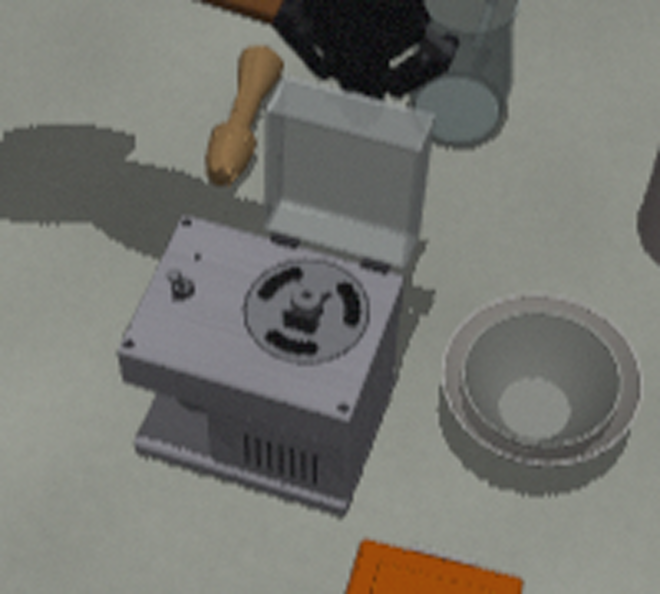

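The force is mostly upward (12 N), so the gripper body is resting on the cover's top edge. The shorter finger reach puts the body only about 36 mm above the tips. I'll raise the hand so only the fingertips meet the top of the face, then push.

```bash
python3 - <<'E'
from h import *
p=arm.get_state()["position"]
arm.move_straight([p[0],p[1],.25],rate=.05)
arm.move_straight(gp(0,.15,.25),rate=.15)
arm.move_straight(gp(0,.15,.243),rate=.1)
arm.wait(.1);f0=arm.get_state()["wrist_force"]
for dy in (.135,.125,.115,.105,.095,.085,.075,.065,.055):
    hit=arm.move_straight(gp(0,dy,.243),rate=.04,until_force=15)
    s=arm.get_state();print(dy,hit,s["position"].round(4),(s["wrist_force"]-f0).round(1),np.round(((s["position"][:2]-S)@GY),4))
    if hit or abs(s["wrist_force"]-f0).max()>8: break
print(s["time"]);im=arm.get_image("scene");cv2.imwrite("pics/l4.png",cv2.resize(im[130:310,230:430],None,fx=3.3,fy=3.3,interpolation=cv2.INTER_CUBIC))
E
```

```text
0.135 False [0.604  0.1922 0.2431] [0.3 0.5 0.1] 0.1348
0.125 False [0.6048 0.1822 0.243 ] [-0.5 -0.9  0.3] 0.1247
0.115 False [0.6056 0.1719 0.243 ] [-0.5  0.1  0.3] 0.1144
0.105 False [0.6065 0.1619 0.243 ] [-0.4 -0.5 -0.8] 0.1043
0.095 False [0.6073 0.152  0.243 ] [-0.2  1.5 -0.5] 0.0944
0.085 False [0.6082 0.142  0.243 ] [0.3 1.3 0.2] 0.0844
0.075 False [0.609 0.132 0.243] [-0.3  0.9 -1.8] 0.0744
0.065 False [0.6098 0.1221 0.243 ] [-0.1 -1.1 -0.6] 0.0644
0.055 False [0.6107 0.1121 0.243 ] [ 0.1  0.6 -0.4] 0.0544
35.75
```

View pics/l4.png

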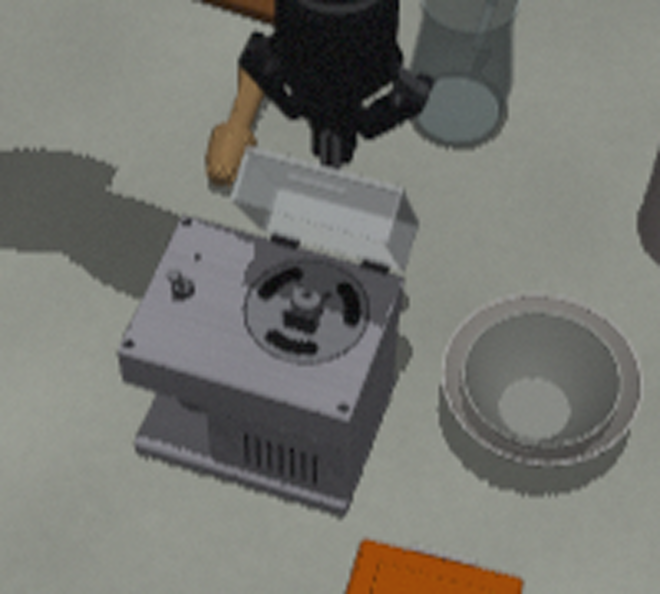

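The cover is moving: in l4 it leans over at about 1.2 rad. I'll keep pushing past the balance point.

```bash
python3 - <<'E'
from h import *
f0=arm.get_state()["wrist_force"]
for dy in (.035,.015,-.005):
    hit=arm.move_straight(gp(0,dy,.243),rate=.06,until_force=15)
    s=arm.get_state();print(dy,hit,s["position"].round(4),(s["wrist_force"]-f0).round(1))
    if hit: break
arm.wait(.5)
print(s["time"]);im=arm.get_image("scene");cv2.imwrite("pics/l5.png",cv2.resize(im[130:310,230:430],None,fx=3.3,fy=3.3,interpolation=cv2.INTER_CUBIC))
E
```

```text
0.035 False [0.6124 0.0922 0.243 ] [1.1 0.9 0.8]
0.015 False [0.6141 0.0724 0.243 ] [ 0.6 -0.2 -0. ]
-0.005 False [0.6158 0.0524 0.243 ] [-0.3  0.3  1.2]
37.25
```

View pics/l5.png

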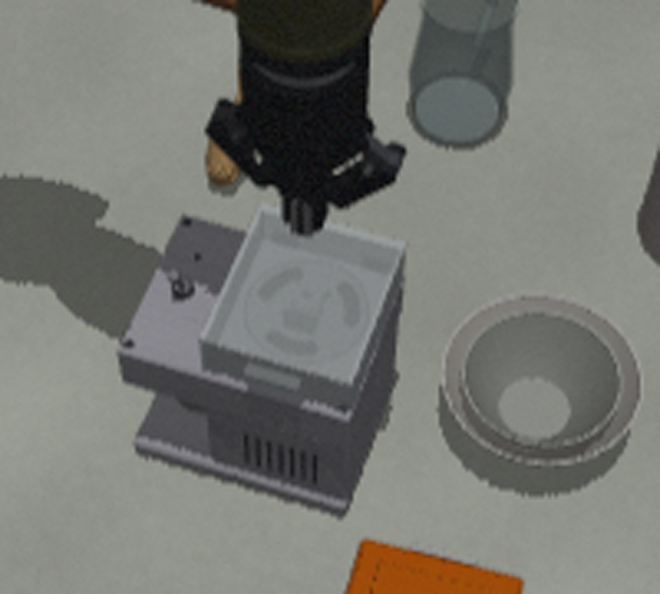

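l5 shows the cover shut flat over the shaft. I'll move to the right of the toggle and check both from the wrist.

```bash
python3 - <<'E'
from h import *
arm.move_straight(gp(0,-.005,.27),rate=.15)
arm.move_straight(gp(-.096,-.060,.26),rate=.2)
c,im=snap("wrist","w1")
D=lambda P:np.round(((P[:2]-S)@GX*1000,(P[:2]-S)@GY*1000),1)
piv=gp(-.091,-.012,.159);tip=np.array(gp(-.091,-.0238,.1855));print("expected tip px",proj(c,tip),"pivot",proj(c,piv))
L=[gp(a*.055,b,.197) for a,b in((-1,.052),(-1,-.072),(1,-.072),(1,.052))];print("lid top corners if shut",proj(c,L).round(0).tolist())
print(arm.get_state()["time"])
E
```

```text
expected tip px [[321.18163335 182.78418026]] pivot [[320.71287645 156.09913364]]
lid top corners if shut [[398.0, 31.0], [384.0, 271.0], [577.0, 272.0], [625.0, 33.0]]
38.8917
```

View pics/w1.png

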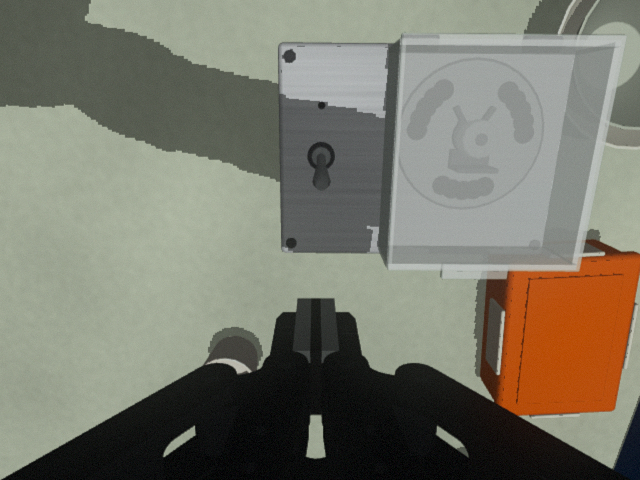

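The cover's corners in w1, (401,38), (387,269), (580,270) and (623,36), match the positions predicted for shut to within a few pixels. The toggle tip at (321,183) is where expected. I'll flip it now.

```bash
python3 - <<'E'
from h import *
arm.move_straight(gp(-.096,-.060,.1575),rate=.12)
arm.wait(.15);f0=arm.get_state()["wrist_force"]
for dy in (-.045,-.035,-.027,-.022,-.019,-.016):
    hit=arm.move_straight(gp(-.096,dy,.1575),rate=.03,until_force=10)
    s=arm.get_state();print(dy,hit,s["position"].round(4),(s["wrist_force"]-f0).round(1))
    if hit: break
arm.move_straight(gp(-.096,-.055,.1575),rate=.12)
arm.move_straight(gp(-.096,-.065,.26),rate=.2)
c,im=snap("wrist","w2");print("expected on tip px",proj(c,gp(-.091,-.0002,.1855)),"off",proj(c,gp(-.091,-.0238,.1855)),arm.get_state()["time"])
E
```

```text
-0.045 False [0.5234 0.0049 0.1575] [0.1 0.4 0.4]
-0.035 False [0.5226 0.0152 0.1575] [-0.6  0.6 -0.2]
-0.027 False [0.5218 0.0235 0.1575] [-0.3  0.7  0.2]
-0.022 False [0.5214 0.0283 0.1575] [-0.   0.4  0.2]
-0.019 False [0.5212 0.0311 0.1574] [-0.1  0.9 -0.7]
-0.016 False [0.521  0.0327 0.1575] [-0.3 -4.1  0. ]
expected on tip px [[325.38790564 130.88247407]] off [[324.75340992 174.60685217]] 43.6
```

View pics/w2.png

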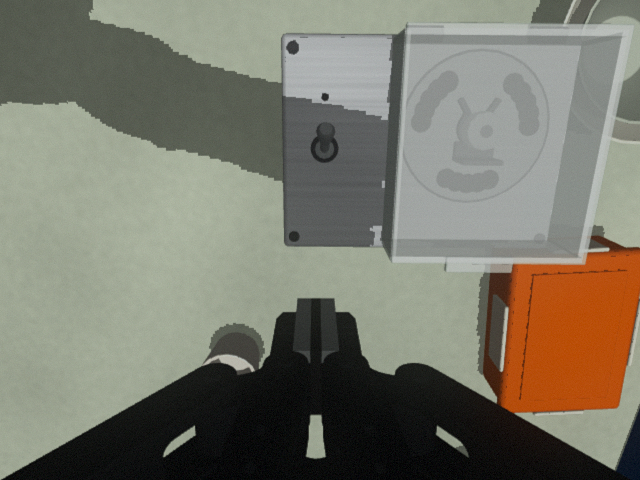

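The toggle is over: its tip at (325,131) is exactly the predicted on position, and the cover is still shut. One last look from the top, then I'll hand in.

```bash
python3 - <<'E'
from h import *
arm.move_straight(gp(-.10,-.065,.33),rate=.2)
im=arm.get_image("top");cv2.imwrite("pics/tend.png",im)
a=cv2.imread("pics/top0.png")
d=cv2.absdiff(a,im).max(2)
for n,(x,y,w,h) in {"spacer":(462,298,24,24),"cup":(398,292,36,36),"brush":(440,210,80,55),"lunch":(335,145,85,68),"bowl":(240,145,70,50),"reamer":(170,295,72,35),"jug":(120,215,72,55)}.items(): print(n,(d[y:y+h,x:x+w]>40).mean().round(3))
arm.job_done()
E
```

```text
spacer 0.0
cup 0.0
brush 0.0
lunch 0.182
bowl 0.0
reamer 0.0
jug 0.0
the job is handed in; nothing more can be done
```

View pics/tend.png

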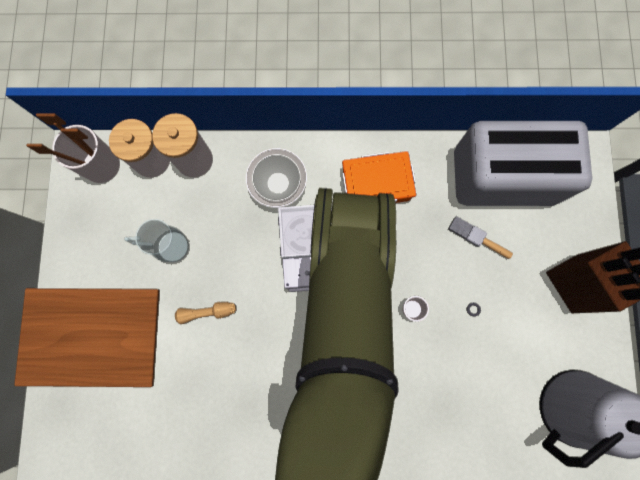

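The job is done and handed in at about 44 s of the 67 s allowed. The clip is snapped home, the cover is shut and the toggle is on. The hand-in reports no verdict.

**Last checks**
- **Clip:** the last clear view before the cover closed put its seat about 0.5 mm from the shaft axis. It also held a hard stop under about 12 N.
- **Cover:** its corners in the wrist picture match the positions predicted for shut to within a few pixels.
- **Toggle:** its tip is exactly at the predicted "on" pixel.
- **Bystanders:** the before/after top views show no change at six of the seven places compared. The 18 % change at the lunchbox is the arm and its shadow in front of it; its visible part has not moved.

**What disagreed or failed**
- **Finger length:** the fingertips are about 20 mm behind the reported TCP, not 17 mm ahead as stated. The first grasp therefore closed above the clip. I found the true height by touching bare counter, and the second grasp held.
- **First cover push:** because of the short reach, the gripper body pressed on the cover's top edge. I saw about 12 N steady, after two stops at the 15 N force threshold. I raised the hand and the cover then closed with almost no force.

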